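# Snap ring onto the drum sander's spindle

### The arm

A 7-joint arm with a two-finger parallel gripper is mounted at the origin on the work surface. World frame = base frame: x ahead of the robot, y to its left, z up, the work surface at z = 0. Lengths are in m, angles in degrees, forces in N, time in s.
With the tool pointing down it reaches from about 0.425 to 0.975 m from the base axis. Payload 16.7 kg.
Tool frame: the origin (TCP) lies between the finger pads; the fingertips stand 14 mm ahead of it and the grasp point (between the pads) lies 5 mm behind it; z points along the fingers, y is the line along which they close (so a half turn about z gives the same grasp; the last joint's range is limited). The gripper opens to 85 mm and grips with 20 to 120 N. Pads are 22 mm wide; open, the fingers measure 114 mm over their backs; the gripper's body (76 mm by 85 mm) begins 54 mm behind the grasp point. The pads swing forward as they close: fully open they stand 13 mm farther back than shut.
Start: joints at [59.674, 24.414, 4.234, 92.017, -1.954, 63.644, -3.845], TCP at [0.25, -0.627, 0.245] pointing down, gripper open.
Joint ranges: [-163.25, 163.25], [-28.42, 122.38], [-70.27, 78.77], [12.13, 141.07], [-58.53, 238.53], [9.26, 117.41], [-156.51, 156.51]. Speed limits (degrees/s): [108.29, 108.29, 136.94, 136.94, 172.46, 172.46, 172.46].

### API

Orientations are given as a 3x3 rotation matrix whose columns are the frame's x, y, z axes.
In Python, from plant import env gives the robot as it stands.
- The arm moves only by the shell command python3 -m handwheel 'ROWS'. ROWS is JSON, a list of rows, each a list of 7 numbers: the finger opening in mm, from 0 to 85.4, then the shift along the tool's x, y, z in mm, then the turn, a rotation vector about the tool's x, y, z in rad. A call has 1 to 8 rows; each row is the pose to reach, as a shift and turn from the pose commanded when the call began, along the tool's axes at that moment; what a row does not reach only later rows make up. A row lasts 1/10 s, in which the tool goes at most 50 mm and 8.59 degrees, less where a joint would pass 70% of its speed; a pose out of reach is approached as far as the arm can. A call with a gripper value outside its range is refused whole. The fingers move at their own pace and stop on an object; the grip force is fixed at half the most. Time passes only in rows, so rows that repeat a pose let the fingers close. It gives the time, the measured TCP pose, the force, the opening and the grip force at its end, in the units of the state.
- env.observe(): the state, without advancing time (a new reading comes with each control period).
- env.get_image(name): name is "scene" or "top" or "wrist"; returns the picture (400x640x3 uint8, red, green, blue); there is no depth.
- env.calibration(name): a dict with "fx", "fy", "cx", "cy" (pixels), "rvec" (rotation vector, rad) and "tvec" (3), from world to camera coordinates, as OpenCV has them. Camera axes: x right, y down, z forward; pixel columns grow to the right and rows downward; lengths in m; the calibration is good to about 2 mm. A picture is of the moment at which its call begins: read the wrist's pose just before it. calibration takes no time and is no camera call; for the wrist camera it gives the pose at the moment of the call.
- env.close_job(): hands the job in; it is judged then, once.
The state is a dict: "time_s": time; "qpos": joint angles; "qvel": joint speeds; "effort": joint torques, N m; "eef_pos": TCP position; "orientation": TCP orientation; "ft_force": force on the tool from outside, world axes, zero at the start; "torque": the same for the moment, N m; "finger_gap": finger opening in m; "gripper_force": force on a finger pad.
Only numpy, scipy, OpenCV 4.12 (cv2) and the standard library are available. Lean on these libraries where they do the work, as an engineer would, in place of code of your own. Each camera call takes 0.05 s, during which the arm holds its last target. There are 200 camera calls.

### The job

First press the drum sander's sprung stop plunger fully in. Then take the snap-ring pliers by their handles, squeeze them fully so that the snap ring on their tips is spread, bring the ring over the top of the sander's spindle and slide it down, centred and level, to the groove just above the washer, without leaning hard on it. Finish while holding it there: pliers in the gripper, handles still squeezed, ring still spread around the groove; leave the other things on the bench where they are.

Things in the scene. Friction and masses are not known exactly. Their poses are not given: they have to be found in the camera images.
- stop_plunger (a joint): travel of the stop plunger in m: 0 out, 0.012 fully in; it slides straight down and springs back when let go (about 3 N to start, 8 N fully in)
- plunger_top (a point): centre of the top of the stop plunger's black mushroom cap (32 mm diameter, 9 mm thick), about 81 mm above the bench when out. It stands on a grey switch box 70 x 70 x 50 mm that is fixed to the bench.
- pliers: snap-ring pliers lying flat on a wooden cradle, 165 mm long with the ring, about 0.2 kg. Origin: underside of the pivot (32 mm above the bench at the start); x points from the pivot to the tips and ring, z up. Two black handles, 14 mm tall from the underside and 8 mm thick, run back from the pivot on either side, x = -30 to -95 mm. Squeezing them spreads the tips (they do not cross).
- grip (a point): point midway between the handles where they are best squeezed: x = -50 mm in the pliers' frame, at half the handles' height, 39 mm above the bench at the start. Over their outsides the handles measure 52 mm here at rest (splaying backwards to 70 mm at the ends), 32 mm and parallel when squeezed to the stop.
- plier_left (a joint): how far each handle has been squeezed, rad: 0 at rest, 0.20 at the stop (the other handle and the ring follow). A spring opens them: about 3 N on each handle at the grip point to start, 7 N at the stop; any firmer grip holds them on the stop.
- cradle: fixed pale wooden cradle under the pliers, x the same way; origin on the bench below the pivot. The pliers lie on two saddles 32 mm tall: x = -20 to 14 mm (60 mm wide) and x = -100 to -82 mm (84 mm wide). Between them the base is only 10 mm high and 50 mm wide, leaving room for fingers on both sides of the handles.
- ring_center (a point): centre of the snap ring at half its 3 mm thickness: 51.7 mm ahead of the pivot along the pliers' x, 3.5 mm below their underside. The ring is a dark steel C hooked on the tips (it cannot fall off), open towards the pivot. Fully spread it is round, 30 mm inside, 40 mm outside, clearing the spindle by 2 mm all round; at rest it is about 22 mm wide inside and will not pass.
- groove (a point): centre of the groove in the vertical spindle, 82 mm above the bench. The groove is 6 mm high and 21 mm in diameter; the spindle above it is 26 mm in diameter with its top 20 mm above this point; the washer below it (48 mm diameter) has its top 3 mm below this point.
- sander: fixed drum sander: round metal plate 140 mm in diameter and 6 mm thick on the bench, brown sanding drum 56 mm in diameter and 70 mm tall on it, then a 3 mm washer and the steel spindle. Origin at the centre of the plate's underside.
- clamp_a: bystander: orange-handled spring clamp lying flat (about 130 x 70 x 22 mm); origin under its pivot
- clamp_b: bystander: another orange-handled spring clamp (about 130 x 70 x 22 mm); origin under its pivot
- sanding_block: bystander: cork sanding block 50 x 75 x 28 mm; origin at centre of underside
- glue_jar: bystander: white jar, 48 mm diameter, 70 mm tall; origin at centre of underside
- bridge: bystander: dark wooden guitar bridge 160 x 28 x 10 mm; origin at centre of underside
- screwdriver: bystander: black-handled screwdriver lying on the bench, about 200 mm long
- brace: bystander: strip of pale wood 150 x 14 x 16 mm; origin at centre of underside
Not all that is in view belongs to the job. Leave any brown or turquoise look-alike of the part that bears stop_plunger alone.

How it is judged (in metres and radians):
On the way, in this order (a step that is already met when the one before it is completed fails the run):
1. the stop plunger is pressed fully in (value of joint stop_plunger above 0.0105 m), for 0.1 s.
2. the spread ring is held over the top of the spindle (value of joint plier_left above 0.16 rad and horizontal distance between ring_center and groove below 0.012 m and z of ring_center in the frame of groove above 0.019 m and contact force between the fingers and pliers above 2 N), for 0.1 s.
At the end, for the whole second after the job is handed in: The gripper's fingers hold the pliers (over 4 N) with the handles squeezed past 0.16 rad of 0.20; the ring's centre is within 5 mm of the spindle's axis and within 3.5 mm of the groove's height, the pliers are level within 0.12 rad, still, and press on the sander with less than 12 N (value of joint plier_left above 0.16 rad and horizontal distance between ring_center and groove below 0.005 m and z of ring_center in the frame of groove between -0.0035 and 0.0035 m and angle between pliers's own z axis and vertical below 0.12 rad and contact force between the fingers and pliers above 4 N and contact force between pliers and sander below 12 N and linear speed of pliers below 0.03 m/s); the arm keeps its last pose, push and grip.
It fails at once if another thing on the bench is pushed out of its place (over 30 mm) (distance of any of clamp_a, clamp_b, sanding_block, glue_jar, bridge, screwdriver, brace from where it was at the start of the episode above 0.03 m).
It also fails if it takes over 54 s, if anything falls off the work surface, if the arm or the gripper's body presses on something with over 40 N, if the wrist force passes 120 N, or if a joint passes its speed limit or range.

## Working session

There is one attempt and no reset: what is moved stays moved. The work goes in short steps, Python scripts to look and compute and a shell command to move; the robot and the scene stay as the last step left them, time stands still between calls to the robot, and variables do not carry over. Pictures are saved under pics/ and viewed, at most 10 in all, crops included, and the job is handed in when it is done.

```bash
mkdir -p pics; cat > h.py <<'E'
import numpy as np, cv2
from plant import env
def save(cam,name,crop=None,s=1):
    im=env.get_image(cam)[:,:,::-1]
    cv2.imwrite('pics/raw_'+name+'.png',im)
    if crop: im=im[crop[1]:crop[3],crop[0]:crop[2]]
    if s!=1: im=cv2.resize(im,None,fx=s,fy=s,interpolation=cv2.INTER_CUBIC)
    cv2.imwrite('pics/'+name+'.png',im)
def cal(c):
    d=env.calibration(c); R=cv2.Rodrigues(np.array(d['rvec'],float))[0]; return d,R,np.array(d['tvec'],float).ravel()
def ray(c,u,v):
    d,R,t=c if not isinstance(c,str) else cal(c)
    r=R.T@np.array([(u-d['cx'])/d['fx'],(v-d['cy'])/d['fy'],1]); return -R.T@t, r/np.linalg.norm(r)
def atz(c,u,v,z):
    o,r=ray(c,u,v); return o+r*(z-o[2])/r[2]
def tri(rs):
    A=sum(np.eye(3)-np.outer(r,r) for o,r in rs); b=sum((np.eye(3)-np.outer(r,r))@o for o,r in rs)
    p=np.linalg.solve(A,b); return p,[np.linalg.norm((np.eye(3)-np.outer(r,r))@(p-o)) for o,r in rs]
def proj(c,p):
    d,R,t=c if not isinstance(c,str) else cal(c)
    q=R@np.array(p)+t; return d['fx']*q[0]/q[2]+d['cx'],d['fy']*q[1]/q[2]+d['cy']
E
python3 - <<'E'
from h import *
save('top','top0');save('scene','scene0')
a=cv2.imread('pics/top0.png');b=cv2.imread('pics/scene0.png')
for c in('top','scene'):
    d,R,t=cal(c);print(c,d['fx'],(-R.T@t).round(3),R.round(2).tolist())
o=env.observe();print(o['time_s'],o['eef_pos'],np.round(o['orientation'],3),o['ft_force'])
E
```

```text
top 388.27639444348114 [0.485 0.004 1.112] [[0.02, -1.0, 0.0], [-1.0, -0.02, -0.04], [0.04, -0.0, -1.0]]
scene 407.8327858599127 [ 1.063 -0.651  0.72 ] [[0.8, 0.6, -0.01], [0.35, -0.48, -0.81], [-0.49, 0.64, -0.59]]
0.1 [ 0.25010432 -0.62654537  0.24466364] [[ 0.929  0.371 -0.001]
 [ 0.371 -0.929  0.001]
 [-0.    -0.001 -1.   ]] [0.22494905 0.19982565 0.51921154]
```

View pics/top0.png

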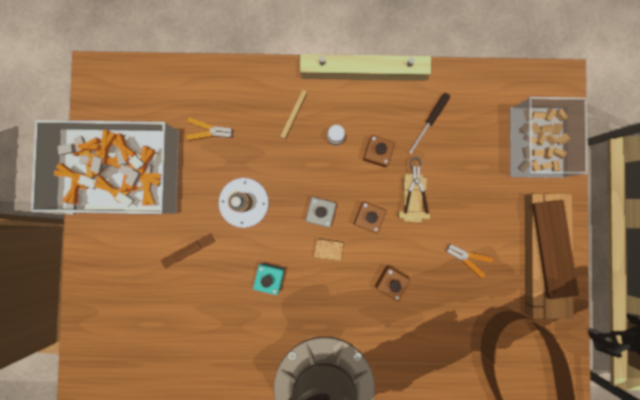

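View pics/scene0.png

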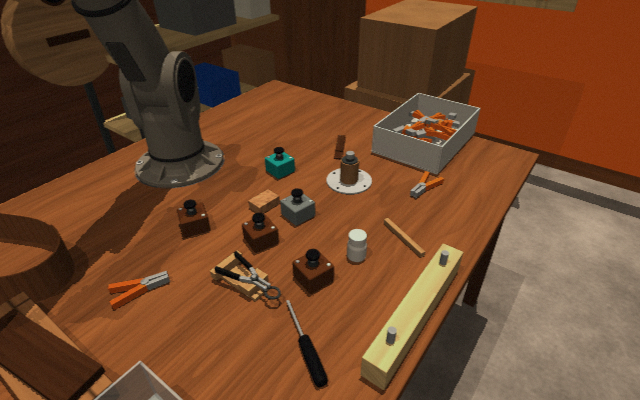

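Five mushroom-plunger boxes in top: grey (321,212), brown (379,150), (370,217), (393,283), turquoise (268,279). The grey one fits the description. It is at (297,205) in the scene view. Pliers are at about top (415,190), sander at (242,202). Next I'll check the enlarged crops.

```bash
python3 - <<'E'
import cv2,numpy as np
a=cv2.imread('pics/raw_top0.png');b=cv2.imread('pics/raw_scene0.png')
def c(im,u,v,w,h,s):
    return cv2.resize(im[v:v+h,u:u+w],None,fx=s,fy=s,interpolation=cv2.INTER_CUBIC)
# top row from top cam: grey box, pliers, sander; bottom: scene
r1=np.hstack([c(a,300,190,44,50,6),c(a,395,150,44,75,6)[:450][:, :][0:300],c(a,220,175,44,50,6)])
r2=np.hstack([c(b,275,180,44,50,6),c(b,320,145,88,50,6)])
cv2.imwrite('pics/c1.png',np.vstack([r1,r2]))
cv2.imwrite('pics/c2.png',np.hstack([c(a,395,150,44,75,7.0)[:525],c(b,205,240,85,75,5)[:375].copy() if 0 else cv2.copyMakeBorder(c(b,205,240,85,75,5),0,150,0,0,0)]))
E
```

```text
(no output)
```

View pics/c1.png

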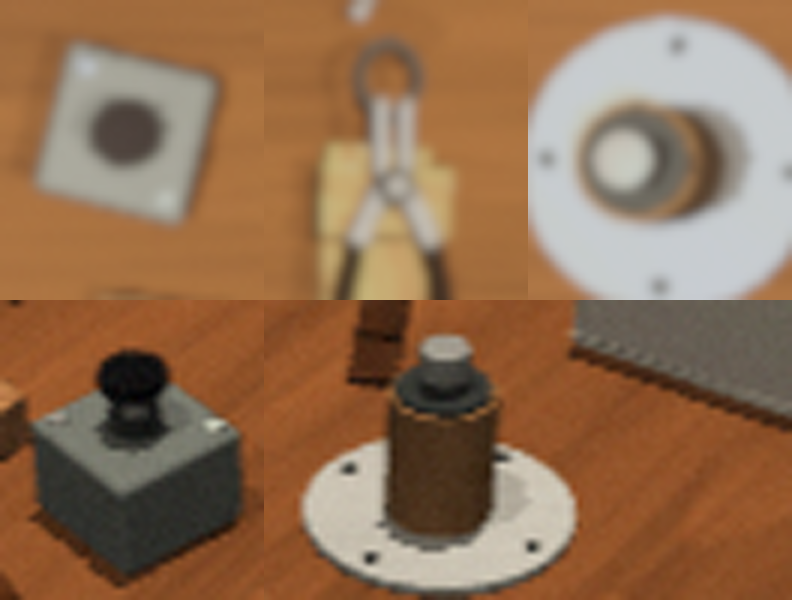

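View pics/c2.png

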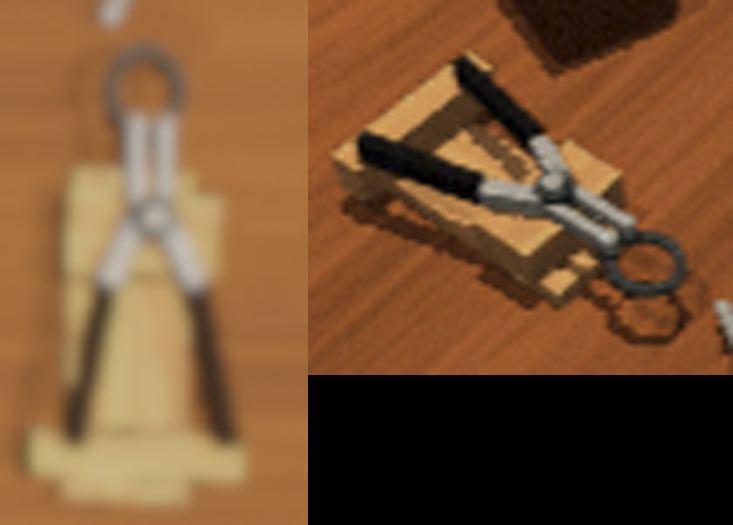

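The crops confirm the grey box with the black mushroom as the target. The cap is at top (320.6,211.2) and scene (296.4,191.4). The pliers' pivot is at top (416.6,180.4) and scene (254,276.6), the ring at top (415.3,161.7) and scene (272,292.2), and the spindle top at top (235.3,200.9) and scene (349.8,152.1).

```bash
python3 - <<'E'
from h import *
T,S=cal('top'),cal('scene')
P={}
for n,a,b in [('plunger',(320.6,211.2),(296.4,191.4)),('spindle',(235.3,200.9),(349.8,152.1)),('pivot',(416.6,180.4),(254,276.6)),('ring',(415.3,161.7),(272,292.2))]:
    p,e=tri([ray(T,*a),ray(S,*b)]);P[n]=p;print(n,p.round(4),np.round(e,4))
d=P['ring']-P['pivot'];print(np.degrees(np.arctan2(d[1],d[0])),np.hypot(*d[:2]))
o=env.observe();R=np.array(o['orientation']);print((R.T@(P['plunger']-o['eef_pos'])*1000).round(1))
d,Rw,t=cal('wrist');print('wrist cam in tool',(R.T@(-Rw.T@t-o['eef_pos'])).round(4),(R.T@Rw.T).round(3).tolist(),d['fx'])
E
```

```text
plunger [0.4916 0.0157 0.0792] [0.0008 0.0008]
spindle [0.5151 0.2382 0.101 ] [0.0005 0.0005]
pivot [ 0.5817 -0.2472  0.0423] [0. 0.]
ring [ 0.6347 -0.2474  0.0282] [0.0011 0.0011]
-0.18879013178607473 0.05301629252470096
[ 462.5 -506.8  166. ]
wrist cam in tool [ 0.0721  0.0012 -0.1283] [[0.0, -0.958, -0.286], [1.0, -0.0, 0.001], [-0.001, -0.286, 0.958]] 355.2365494408769
```

```bash
python3 -m handwheel '[[0,462.5,-506.8,30,0,0,0.38],[0,462.5,-506.8,30,0,0,0.38],[0,462.5,-506.8,30,0,0,0.38],[0,462.5,-506.8,30,0,0,0.38],[0,462.5,-506.8,30,0,0,0.38],[0,462.5,-506.8,30,0,0,0.38],[0,462.5,-506.8,30,0,0,0.38],[0,462.5,-506.8,30,0,0,0.38]]'; python3 - <<'E'
from h import *
o=env.observe();R=np.array(o['orientation']);print(o['time_s'],np.array(o['eef_pos']).round(4),R.round(3).tolist(),(R.T@(np.array([.4916,.0157,.160])-o['eef_pos'])*1000).round(1),np.arctan2(R[1,0],R[0,0]))
E
```

```text
time_s: 0.9
eef_pos: [0.3909, -0.2514, 0.2278]
orientation: [[1.0, -0.0, 0.0], [-0.0, -1.0, -0.0], [0.0, 0.0, -1.0]]
ft_force: [2.2, 0.1, -0.7]
finger_gap: -0.0004
gripper_force: 0.0
0.9 [ 0.3909 -0.2514  0.2278] [[1.0, -0.0, 0.0], [-0.0, -1.0, -0.0], [0.0, 0.0, -1.0]] [ 100.6 -267.2   67.8] -0.00037298592189288364
```

```bash
python3 -m handwheel '[[0,100.6,-267.2,37.8,0,0,0],[0,100.6,-267.2,37.8,0,0,0],[0,100.6,-267.2,37.8,0,0,0],[0,100.6,-267.2,37.8,0,0,0],[0,100.6,-267.2,37.8,0,0,0],[0,100.6,-267.2,37.8,0,0,0],[0,100.6,-267.2,37.8,0,0,0],[0,100.6,-267.2,37.8,0,0,0]]'; python3 - <<'E'
from h import *
c=cal('wrist');save('wrist','w1')
o=env.observe();print(np.array(o['eef_pos']).round(4), proj(c,[.4916,.0157,.0802]))
E
```

```text
time_s: 1.7
eef_pos: [0.4912, 0.0144, 0.1896]
orientation: [[1.0, 0.002, -0.001], [0.002, -1.0, 0.0], [-0.001, -0.0, -1.0]]
ft_force: [1.2, -0.2, -0.2]
finger_gap: 0.0005
gripper_force: 0.0
[0.4911 0.0133 0.1898] (np.float64(313.9118968864532), np.float64(204.72608629367346))
```

View pics/w1.png

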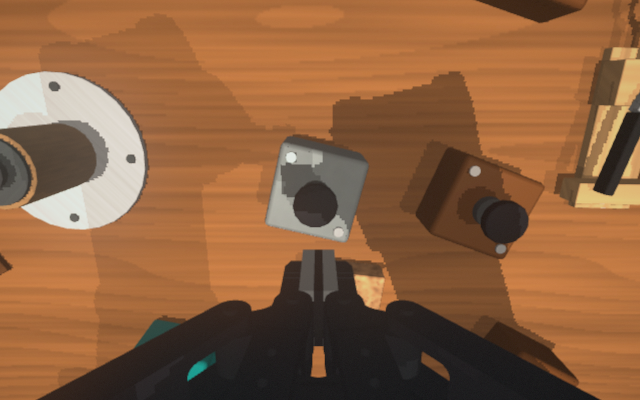

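The cap is at (315,204), within 1.5 mm of the predicted position. Pressing now.

```bash
python3 -m handwheel '[[0,0,-1,45,0,0,0],[0,0,-1,85,0,0,0],[0,0,-1,95,0,0,0],[0,0,-1,100,0,0,0],[0,0,-1,104,0,0,0],[0,0,-1,106,0,0,0],[0,0,-1,107,0,0,0],[0,0,-1,107,0,0,0]]'
```

```text
time_s: 2.55
eef_pos: [0.4919, 0.0141, 0.0848]
orientation: [[1.0, -0.001, 0.001], [-0.001, -1.0, -0.001], [0.001, 0.001, -1.0]]
ft_force: [-6.1, -3.1, 6.7]
finger_gap: 0.0001
gripper_force: 3.5
```

```bash
python3 -m handwheel '[[0,0,0,1,0,0,0],[0,0,0,2,0,0,0],[0,0,0,3,0,0,0],[0,0,0,3,0,0,0],[0,0,0,3,0,0,0]]'
```

```text
time_s: 3.05
eef_pos: [0.4921, 0.0141, 0.0828]
orientation: [[1.0, -0.001, 0.002], [-0.001, -1.0, -0.001], [0.002, 0.001, -1.0]]
ft_force: [-12.5, -2.8, 28.2]
finger_gap: -0.0005
gripper_force: 14.1
```

```bash
python3 -m handwheel '[[0,0,0,0,0,0,0],[0,0,0,-40,0,0,0],[0,0,0,-90,0,0,0],[60,40,50,-110,0,0,0],[85,40,100,-110,0,0,0],[85,40,150,-110,0,0,0],[85,40,200,-110,0,0,0],[85,40,250,-110,0,0,0]]' && python3 -m handwheel '[[85,0,11,0,0,0,0],[85,0,11,0,0,0,0],[85,0,11,0,0,0,0]]'; python3 - <<'E'
from h import *
c=cal('wrist');save('wrist','w2');np.save('w2c.npy',np.array([c[1],np.tile(c[2],(3,1))]))
print(proj(c,[.5317,-.2472,.039]),proj(c,[.5817,-.2472,.0423]),proj(c,[.6347,-.2474,.0282]))
for x in(-.03,-.095):
  for y in(-1,1): pass
E
```

```text
time_s: 3.85
eef_pos: [0.5318, -0.2242, 0.1926]
orientation: [[1.0, -0.001, 0.003], [-0.001, -1.0, -0.001], [0.003, 0.001, -1.0]]
ft_force: [1.7, 1.7, -0.6]
finger_gap: 0.0723
gripper_force: 0.0
time_s: 4.15
eef_pos: [0.5318, -0.232, 0.1912]
orientation: [[1.0, -0.0, 0.002], [-0.0, -1.0, 0.0], [0.002, -0.0, -1.0]]
ft_force: [-0.5, 0.8, 0.9]
finger_gap: 0.0849
gripper_force: 0.0
(np.float64(334.72619309632137), np.float64(190.444788683953)) (np.float64(335.80958974134654), np.float64(128.34014074196224)) (np.float64(336.1766404609481), np.float64(56.00427182667053))
```

View pics/w2.png

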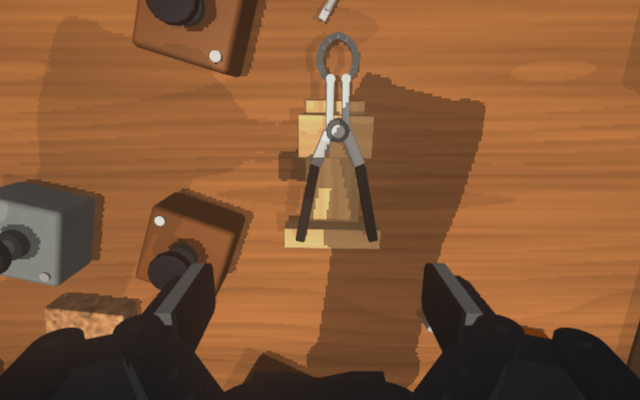

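Pivot at (338,130.5), ring centre at (338,57), handle ends at (301,240) and (372,240), so the pliers are aligned with world x. I'll work out the correction.

```bash
python3 - <<'E'
from h import *
m=np.load('w2c.npy');c=(env.calibration('wrist'),m[0],m[1][0])
for n,u,v,z in[('pivot',338,130.5,.047),('ring',338,57,.0285),('endL',301,240,.046),('endR',372,240,.046),('brownbox corner',250,212,.05),('brown cap',172,268,.081),('frontL',319,166,.046),('frontR',358,166,.046)]: print(n,atz(c,u,v,z).round(4))
S=cal('scene');print(tri([ray(c,338,130.5),ray(S,254,276.6)]),tri([ray(c,338,57),ray(S,272,292.2)]))
o=env.observe();R=np.array(o['orientation']);print(o['eef_pos'],R.round(4).tolist())
print((R.T@(np.array([.530,-.2487,.034])-o['eef_pos'])*1000).round(1))
E
```

```text
pivot [ 0.5805 -0.2486  0.047 ]
ring [ 0.634  -0.2488  0.0285]
endL [ 0.4911 -0.2195  0.046 ]
endR [ 0.4911 -0.2783  0.046 ]
brownbox corner [ 0.5168 -0.1793  0.05  ]
brown cap [ 0.4833 -0.1254  0.081 ]
frontL [ 0.5532 -0.2343  0.046 ]
frontR [ 0.5532 -0.2647  0.046 ]
(array([ 0.58096474, -0.24806205,  0.042531  ]), [np.float64(0.0011988531523651502), np.float64(0.0011988531523651565)]) (array([ 0.63408897, -0.24860295,  0.02874673]), [np.float64(0.00022639399388266077), np.float64(0.000226393993882685)])
[ 0.53187582 -0.23136241  0.19107353] [[1.0, 0.0011, 0.0013], [0.0011, -1.0, 0.0002], [0.0013, -0.0002, -1.0]]
[ -2.1  17.4 157.1]
```

```bash
python3 -m handwheel '[[85,-1,15.5,40,0,0,0],[85,-1,15.5,80,0,0,0],[85,-1,15.5,100,0,0,0],[85,-1,15.5,100,0,0,0],[85,-1,15.5,100,0,0,0],[85,-1,15.5,100,0,0,0]]'
```

```text
time_s: 4.8
eef_pos: [0.5315, -0.2478, 0.0918]
orientation: [[1.0, 0.001, 0.002], [0.001, -1.0, -0.001], [0.002, 0.001, -1.0]]
ft_force: [0.2, -0.8, 0.2]
finger_gap: 0.0851
gripper_force: 0.0
```

```bash
python3 -m handwheel '[[85,-0.5,0.8,30,0,0,0],[85,-0.5,0.8,50,0,0,0],[85,-0.5,0.8,57.5,0,0,0],[85,-0.5,0.8,57.5,0,0,0],[85,-0.5,0.8,57.5,0,0,0]]' && python3 -m handwheel '[[60,0,0,0,0,0,0],[50,0,0,0,0,0,0],[40,0,0,0,0,0,0],[25,0,0,0,0,0,0],[20,0,0,0,0,0,0],[20,0,0,0,0,0,0],[20,0,0,0,0,0,0],[20,0,0,0,0,0,0]]'
```

```text
time_s: 5.3
eef_pos: [0.5306, -0.2491, 0.0339]
orientation: [[1.0, -0.0, 0.001], [-0.0, -1.0, -0.0], [0.001, 0.0, -1.0]]
ft_force: [0.9, -0.4, -0.1]
finger_gap: 0.0851
gripper_force: 0.0
time_s: 6.1
eef_pos: [0.53, -0.2489, 0.0339]
orientation: [[1.0, -0.0, 0.0], [-0.0, -1.0, -0.0], [0.0, 0.0, -1.0]]
ft_force: [-8.4, 4.4, 22.0]
finger_gap: 0.0289
gripper_force: 57.6
```

```bash
python3 -m handwheel '[[10,0,0,-5,0,0,0],[10,0,0,-20,0,0,0],[10,0,0,-50,0,0,0],[10,0,0,-90,0,0,0],[10,0,0,-120,0,0,0],[10,0,0,-120,0,0,0],[10,0,0,-120,0,0,0]]'; python3 - <<'E'
from h import *
o=env.observe();c=cal('wrist');save('wrist','w3',(160,0,480,240),2.4)
np.save('w3c.npy',np.array([c[1],np.tile(c[2],(3,1))]))
R=np.array(o['orientation']);p=np.array(o['eef_pos']);print(p,R.round(4).tolist())
g=p-R[:,2]*.005
for n,x,z in[('pivot',.05,.007),('ringc',.1017,-.0105),('end',-.045,.007)]:
    u,v=proj(c,g+np.array([x,0,z]));print(n,(u,v),((u-160)*2.4,v*2.4))
E
```

```text
time_s: 6.8
eef_pos: [0.53, -0.2492, 0.1537]
orientation: [[1.0, -0.0, 0.002], [-0.0, -1.0, -0.001], [0.002, 0.001, -1.0]]
ft_force: [0.4, 0.7, -2.8]
finger_gap: 0.0279
gripper_force: 59.6
[ 0.53001564 -0.24915847  0.15368679] [[1.0, -0.0004, 0.0016], [-0.0004, -1.0, -0.0007], [0.0016, 0.0007, -1.0]]
pivot (np.float64(313.6584561267217), np.float64(168.22199081239003)) (np.float64(368.78029470413213), np.float64(403.7327779497361))
ringc (np.float64(313.64791441753744), np.float64(7.430209781230644)) (np.float64(368.7549946020898), np.float64(17.832503474953544))
end (np.float64(314.48881559513177), np.float64(397.92528754593104)) (np.float64(370.7731574283162), np.float64(955.0206901102345))
```

View pics/w3.png

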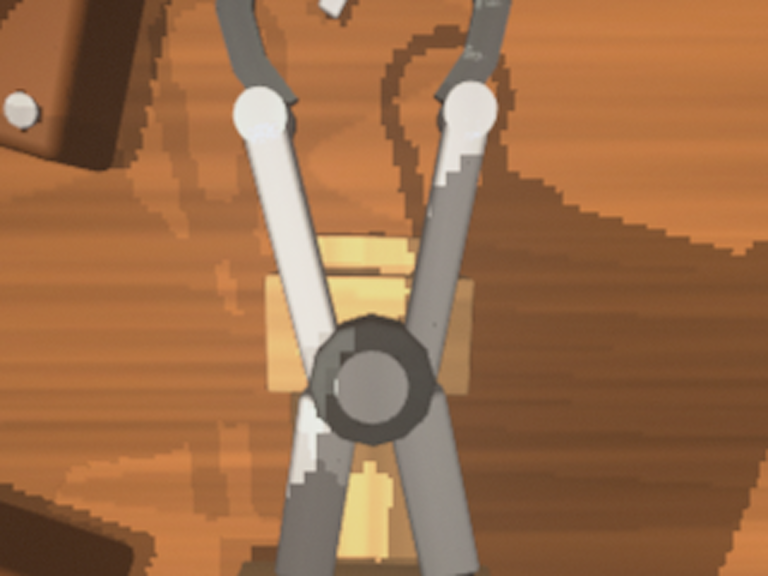

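The tips are spread, with pins at (269,47) and (356,45) full-frame, pivot at (315,160), and the ring's centre line at u≈312. The pliers are nearly straight in the gripper. Moving to above the spindle.

```bash
python3 -m handwheel '[[10,-10,-45,0,0,0,0],[10,-21,-90,0,0,0,0],[10,-32,-135,0,0,0,0],[10,-43,-180,0,0,0,0],[10,-54,-225,0,0,0,0],[10,-65,-270,0,0,0,0],[10,-76,-315,0,0,0,0],[10,-87,-360,0,0,0,0]]' && python3 -m handwheel '[[10,-10,-42,0,0,0,0],[10,-20,-84,0,0,0,0],[10,-29,-115,0,0,0,0],[10,-29.7,-126.5,10,0,0,0],[10,-29.7,-126.5,20,0,0,0],[10,-29.7,-126.5,20,0,0,0],[10,-29.7,-126.5,20,0,0,0],[10,-29.7,-126.5,20,0,0,0]]'; python3 - <<'E'
from h import *
o=env.observe();R=np.array(o['orientation']);p=np.array(o['eef_pos']);print(o['time_s'],p,R.round(4).tolist())
save('scene','s4',(300,90,420,190),6);save('top','t4',(195,165,275,240),6)
s=cv2.imread('pics/s4.png');t=cv2.imread('pics/t4.png');t=cv2.resize(t,None,fx=.0+1,fy=1)
cv2.imwrite('pics/s4.png',s)
ring=p+[.1017,.0007,-.0055];print('ring pred',ring)
for q in(ring,[.5151,.2382,.102]):
  u,v=proj('scene',q);print('scene',(u-300)*6+2.5,(v-90)*6+2.5); u,v=proj('top',q);print('top',(u-195)*6+2.5,(v-165)*6+2.5)
E
```

```text
time_s: 7.65
eef_pos: [0.4415, 0.1124, 0.1517]
orientation: [[1.0, -0.0, -0.002], [-0.0, -1.0, -0.0], [-0.002, 0.0, -1.0]]
ft_force: [1.8, 0.2, -1.6]
finger_gap: 0.0282
gripper_force: 59.5
time_s: 8.45
eef_pos: [0.4136, 0.2367, 0.1327]
orientation: [[1.0, -0.002, -0.0], [-0.002, -1.0, -0.0], [-0.0, 0.0, -1.0]]
ft_force: [0.9, -0.2, -1.3]
finger_gap: 0.0285
gripper_force: 59.6
8.45 [0.41359916 0.23667519 0.13266974] [[1.0, -0.0017, -0.0001], [-0.0017, -1.0, -0.0002], [-0.0001, 0.0002, -1.0]]
ring pred [0.51529916 0.23737519 0.12716974]
scene 303.6918737872727 329.30506064034813
top 232.73658798566498 216.2979251310826
scene 302.3262536335292 373.2470923418297
top 244.54516893280027 218.73627862898564
```

View pics/s4.png

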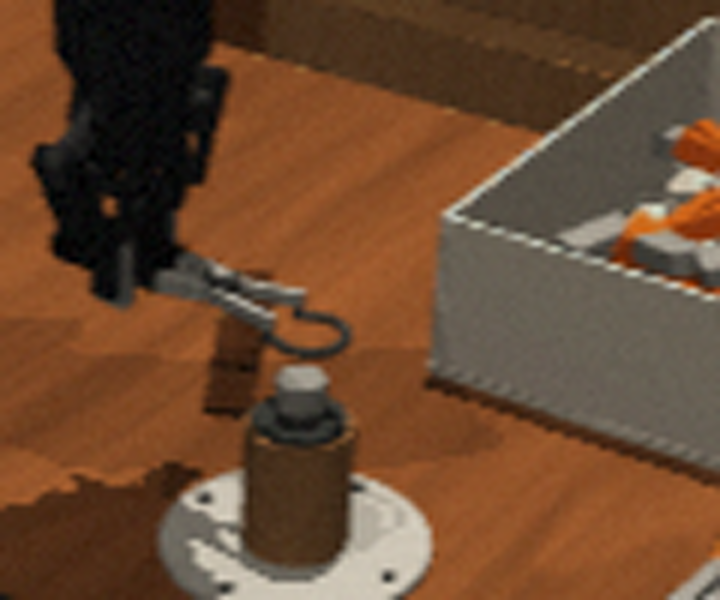

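View pics/t4.png

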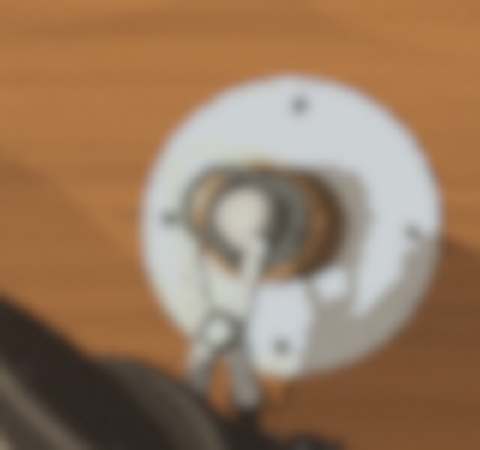

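The scene crop shows the ring at about (312,333) over the spindle top at (303,379). The top crop shows the ring at about (230,209). The ring is roughly 3 mm further ahead than assumed, so I'll refine numerically.

```bash
cat > fit.py <<'E'
from h import *
from scipy.optimize import minimize
import sys
from scipy.ndimage import gaussian_filter
CS={k:cal(k) for k in('top','scene')}
def samp(im,c,P):
    d,R,t=c;q=P@R.T+t;u=d['fx']*q[:,0]/q[:,2]+d['cx'];v=d['fy']*q[:,1]/q[:,2]+d['cy']
    return cv2.remap(im,u.astype(np.float32)[None],v.astype(np.float32)[None],cv2.INTER_CUBIC)[0]
def circ(rs,z,a0=0,n=180):
    a=np.linspace(a0,2*np.pi-a0,n)+np.pi; return np.array([[r*np.cos(t),r*np.sin(t),z] for r in rs for t in a])
def L(n): return cv2.cvtColor(cv2.imread(n),cv2.COLOR_BGR2GRAY).astype(np.float32)
def Cc(n): return cv2.imread(n).astype(np.float32)
def opt(f,x0,r=.004):
    g=[np.array(x0)+[i,j] for i in np.arange(-r,r+1e-9,.001) for j in np.arange(-r,r+1e-9,.001)]
    b=min(g,key=f);s=minimize(f,b,method='Nelder-Mead',options=dict(xatol=1e-5,initial_simplex=[b,b+[.0007,0],b+[0,.0007]]));return s.x.round(4),round(float(s.fun),2)
if __name__=='__main__':
    i0={'top':L('pics/raw_top0.png'),'scene':L('pics/raw_scene0.png')}
    for c in CS:   # spindle top disc, z=.102; plate disc z=.006
        # maximise radial step at r=13
        f=lambda x:-(samp(i0[c],CS[c],circ([.006,.009,.0115],.102)+[*x,0]).mean()-samp(i0[c],CS[c],circ([.0145,.016],.102)+[*x,0]).mean())
        print(c,'spindle',opt(f,[.515,.238]))
        f=lambda x:-(samp(i0[c],CS[c],circ([.064,.067,.069],.006)+[*x,0]).mean()-samp(i0[c],CS[c],circ([.0715,.074],.006)+[*x,0]).mean())
        print(c,'plate',opt(f,[.515,.238]))
    tag=sys.argv[1];z=float(sys.argv[2]);x0=[float(a) for a in sys.argv[3:5]]
    i1={'top':L(f'pics/raw_t{tag}.png'),'scene':L(f'pics/raw_s{tag}.png')}
    for c in CS:
        f=lambda x:(samp(i1[c],CS[c],circ([.0165,.0175,.0185],z,.6)+[*x,0]).mean()-.5*samp(i1[c],CS[c],circ([.012,.0135],z,.6)+[*x,0]).mean()-.5*samp(i1[c],CS[c],circ([.022,.0235],z,.6)+[*x,0]).mean())
        print(c,'ring',opt(f,x0))
        D=lambda X:samp(np.abs(i1[c]-i0[c]),CS[c],X)
        f=lambda x:-(D(circ([.0165,.0175,.0185],z,.6)+[*x,0]).mean()-.5*D(circ([.012,.0135],z,.6)+[*x,0]).mean()-.5*D(circ([.022,.0235],z,.6)+[*x,0]).mean())
        print(c,'ringdiff',opt(f,x0))
E
python3 fit.py 4 .127 .518 .238
```

```text
top spindle (array([0.5147, 0.2376]), -66.58)
top plate (array([0.515 , 0.2387]), -47.59)
scene spindle (array([0.517 , 0.2346]), -57.57)
scene plate (array([0.5162, 0.2356]), -68.69)
top ring (array([0.5127, 0.2322]), -21.36)
top ringdiff (array([0.5176, 0.2393]), -24.81)
scene ring (array([0.5205, 0.234 ]), -27.34)
scene ringdiff (array([0.5201, 0.2339]), -29.79)
```

```bash
python3 -m handwheel '[[10,-2.7,0.8,4,0,0,0],[10,-2.7,0.8,10,0,0,0],[10,-2.7,0.8,17,0,0,0],[10,-2.7,0.8,17,0,0,0],[10,-2.7,0.8,17,0,0,0]]'; python3 - <<'E'
from h import *
o=env.observe();print(np.array(o['eef_pos']).round(4))
save('scene','s5');save('top','t5')
E
python3 fit.py 5 .109 .515 .238 | grep ring
```

```text
time_s: 9.05
eef_pos: [0.4104, 0.2367, 0.1153]
orientation: [[1.0, -0.0, -0.001], [-0.0, -1.0, -0.0], [-0.001, 0.0, -1.0]]
ft_force: [-0.4, -0.5, -2.1]
finger_gap: 0.0284
gripper_force: 59.7
[0.4104 0.2367 0.1153]
top ring (array([0.5146, 0.2365]), -32.83)
top ringdiff (array([0.5136, 0.2396]), -15.87)
scene ring (array([0.5166, 0.2361]), -24.8)
scene ringdiff (array([0.5166, 0.2354]), -30.77)
```

```bash
python3 -m handwheel '[[10,0.2,0.3,2,0,0,0],[10,0.2,0.3,4,0,0,0],[10,0.2,0.3,6,0,0,0],[10,0.2,0.3,8,0,0,0],[10,0.2,0.3,10,0,0,0],[10,0.2,0.3,10,0,0,0]]'
```

```text
time_s: 9.75
eef_pos: [0.4107, 0.2364, 0.1053]
orientation: [[1.0, -0.0, -0.0], [-0.0, -1.0, -0.0], [-0.0, 0.0, -1.0]]
ft_force: [-0.0, -0.1, -1.5]
finger_gap: 0.0283
gripper_force: 59.7
```

```bash
python3 -m handwheel '[[10,0,0,2,0,0,0],[10,0,0,4,0,0,0],[10,0,0,6,0,0,0],[10,0,0,8,0,0,0],[10,0,0,10,0,0,0],[10,0,0,10,0,0,0]]'
```

```text
time_s: 10.35
eef_pos: [0.4107, 0.2364, 0.0953]
orientation: [[1.0, -0.0, -0.0], [-0.0, -1.0, -0.0], [-0.0, 0.0, -1.0]]
ft_force: [0.3, -0.3, -2.3]
finger_gap: 0.0281
gripper_force: 59.7
```

```bash
python3 -m handwheel '[[10,0,0,2,0,0,0],[10,0,0,4,0,0,0],[10,0,0,5.5,0,0,0],[10,0,0,7,0,0,0],[10,0,0,7,0,0,0],[10,0,0,7,0,0,0]]'; python3 - <<'E'
from h import *
save('scene','s6',(310,120,390,190),9);save('top','t6')
E
python3 fit.py 6 .082 .515 .238 | grep ring
```

```text
time_s: 10.95
eef_pos: [0.4108, 0.2365, 0.0886]
orientation: [[1.0, -0.0, -0.0], [-0.0, -1.0, 0.0], [-0.0, -0.0, -1.0]]
ft_force: [0.8, 0.0, -2.6]
finger_gap: 0.028
gripper_force: 59.7
top ring (array([0.5159, 0.2426]), -32.83)
top ringdiff (array([0.5099, 0.2418]), -7.34)
scene ring (array([0.519 , 0.2325]), -8.98)
scene ringdiff (array([0.5189, 0.2306]), -8.57)
```

View pics/s6.png

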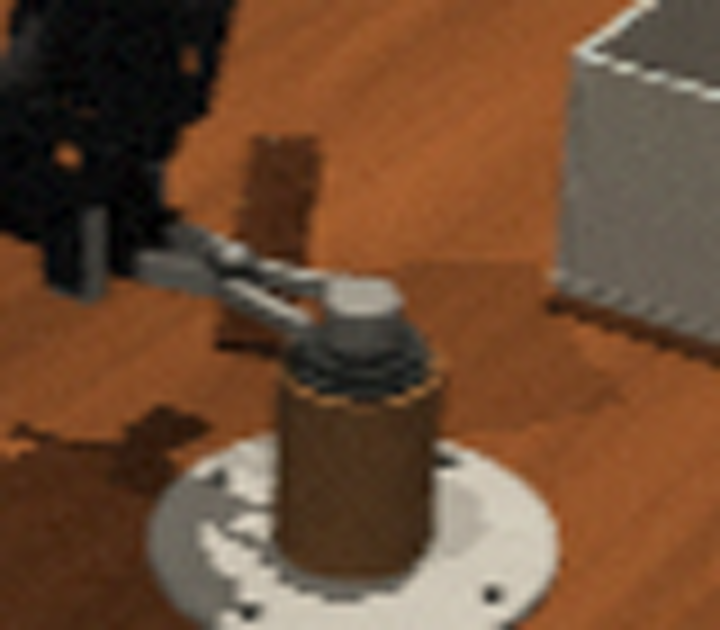

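The ring sits around the spindle just above the washer, at crop (362,345), with no contact. I'll check the height with a light touch.

```bash
python3 -m handwheel '[[10,0,0,0.5,0,0,0],[10,0,0,1,0,0,0],[10,0,0,1.5,0,0,0],[10,0,0,1.5,0,0,0]]';  python3 -m handwheel '[[10,0,0,0.3,0,0,0],[10,0,0,0.6,0,0,0],[10,0,0,0.6,0,0,0]]'
```

```text
time_s: 11.45
eef_pos: [0.4108, 0.2364, 0.087]
orientation: [[1.0, -0.0, -0.0], [-0.0, -1.0, 0.0], [-0.0, -0.0, -1.0]]
ft_force: [0.3, 0.6, -2.4]
finger_gap: 0.0283
gripper_force: 59.7
time_s: 11.75
eef_pos: [0.4108, 0.2365, 0.0865]
orientation: [[1.0, -0.0, -0.0], [-0.0, -1.0, 0.0], [-0.0, -0.0, -1.0]]
ft_force: [-1.0, -0.1, -1.7]
finger_gap: 0.0279
gripper_force: 59.8
```

```bash
for i in 1 2; do python3 -m handwheel '[[10,0,0,0.3,0,0,0],[10,0,0,0.6,0,0,0],[10,0,0,0.6,0,0,0]]' | egrep 'eef|ft_'; done
```

```text
eef_pos: [0.4108, 0.2365, 0.0859]
ft_force: [-1.7, -0.7, -0.1]
eef_pos: [0.4107, 0.2365, 0.0853]
ft_force: [-2.5, -0.1, 2.5]
```

```bash
python3 -m handwheel '[[10,0,0,-1,0,0,0],[10,0,0,-2.2,0,0,0],[10,0,0,-2.2,0,0,0],[10,0,0,-2.2,0,0,0],[10,0,0,-2.2,0,0,0]]'; python3 -c "
from plant import env
print(env.close_job())"
```

```text
time_s: 12.85
eef_pos: [0.4108, 0.2364, 0.0875]
orientation: [[1.0, -0.0, -0.0], [-0.0, -1.0, 0.0], [-0.0, -0.0, -1.0]]
ft_force: [-0.2, -0.4, -2.3]
finger_gap: 0.0283
gripper_force: 59.5
the job is handed in; nothing more can be done
None
```

I pressed the plunger to its stop, then handed the job in at 12.85 s with the spread ring held level around the groove, about 1 mm clear of the washer, and the handles still squeezed; the hand-in gave no verdict.

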